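Zero a grog mill's burrs and back them off a quarter turn

ROBOT

A 6-joint arm with a two-finger parallel gripper is mounted at the origin on the work surface. World frame = base frame: x ahead of the robot, y to its left, z up, the work surface at z = 0. Lengths are in m, angles in rad, forces in N, time in s.
With the tool pointing down it reaches from about 0.325 to 0.75 m from the base axis. Payload 7.6 kg.
Tool frame: the origin (TCP) lies between the finger pads; the fingertips stand 25 mm ahead of it and the grasp point (between the pads) lies 6 mm ahead of it; z points along the fingers, x is the direction in which the jaws open and shut, and the axes are right-handed (so a half turn about z gives the same grasp; the last joint's range is limited). The gripper opens to 85 mm and grips with 20 to 120 N. Pads are 22 mm wide; open, the fingers measure 114 mm over their backs; the gripper's body (76 mm by 85 mm) begins 54 mm behind the grasp point. The pads swing forward as they close: fully open they stand 13 mm farther back than shut.
Start: joints at [-1.258, 0.052, 1.401, -0, 1.689, -0.07], TCP at [0.196, -0.487, 0.256] pointing down, gripper open.
Joint ranges: [-2.9, 2.9], [-0.91, 2.17], [0.12, 2.37], [-1.06, 4.2], [0.26, 2.73], [-2.93, 2.93]. Speed limits (rad/s): [2.57, 2.57, 3.01, 3.14, 3.14, 3.14].

INTERFACE

Orientations are given as a unit quaternion [x, y, z, w].
In Python, from rig import ctrl gives the robot as it stands.
- The arm moves only by the shell command python3 -m crank 'ROWS' [FORCE]. ROWS is JSON, a list of rows, each a list of 5 numbers: the opening, from 0 (shut) to 1 (fully open), then the shift along the tool's x, y, z in cm, then the turn about the tool's z in rad. A call has 1 to 12 rows; each row shifts and turns the pose as measured when the row begins, along the tool's axes as they then stand; what a row does not reach is not made up. A row lasts 1/12 s, in which the tool goes at most 41.7 mm and 7.16 degrees, less where a joint would pass 70% of its speed; a pose out of reach is approached as far as the arm can. A call is refused whole if a number of a shift passes 4.17 or a number of a turn 0.125, either way. A call with a gripper value outside its range is refused whole. The fingers move at their own pace and stop on an object; FORCE is the grip in N (left out, the last holds). Time passes only in rows, so rows that do not move let the fingers close. It gives the time, the measured TCP pose, the force and the opening at its end, in the units of the state.
- ctrl.observe(): the state, without advancing time (a new reading comes with each control period).
- ctrl.get_image(name): name is "scene" or "top" or "wrist"; returns a dict with "img" (400x640x3 uint8, red, green, blue), "fx", "fy", "cx", "cy" (pixels), "R" (3x3) and "t" (3): a world point X has camera coordinates R X + t. Camera axes: x right, y down, z forward; pixel columns grow to the right and rows downward; lengths in m; the calibration is good to about 2 mm. A picture is of the moment at which its call begins. There is no depth.
- ctrl.hand_in(): hands the job in, once; it reports no verdict.
The state is a dict: "t": time; "joint_pos": joint angles; "qvel": joint speeds; "tau": joint torques, N m; "tool_pos": TCP position; "tool_rot": TCP orientation; "contact_force": force on the tool from outside, world axes, zero at the start; "ft_torque": the same for the moment, N m; "width": finger opening in m.
Only numpy, scipy, OpenCV 4.12 (cv2) and the standard library are available. Lean on these libraries where they do the work, as an engineer would, in place of code of your own. Each camera call takes 0.05 s, during which the arm holds its last target.

TASK

Set the burr gap of the bench mill: slide its clear guard fully open, turn the thumbscrew under it clockwise until it seats, then back it off a quarter turn (to within about ten degrees). Finish while still gripping the thumbscrew there, holding it still, with the guard left open, and leave everything else on the bench where it stands.

Things in the scene. Friction and masses are not known exactly. Their poses are not given: they have to be found in the camera images.
- mill: Low bench mill, bolted down: grey casing x -85 to 85, y -150 to 260 mm, flat deck 80 mm above the table. Origin on the table, mid-width; the thumbscrew's axis is at x 0, y -70. Its y axis runs along the guard track towards the steel hopper (centre y 212, 84 mm across, top 160 mm above the table). A motor cover 65 mm high lies along its +x side. z up.
- screw_grip (a point): Brass thumbscrew, vertical axis, under the guard: a flat upright wing 50 mm long, 12 thick, 26 high on a stem. Point: the wing's centre, on the turning axis, 113 mm above the table; wing top 13 mm above it, underside 13 below, deck collar (60 mm across) 25 below. x axis along the wing's 50 mm, y across its 12 mm, z up. Grip its flat faces from above.
- screw (a joint): Thumbscrew angle in rad: 0 is seated on its stop (the wing then lies straight across the guard track, along the mill's x); grows as it is backed off, counter-clockwise seen from above. Starts backed off 0.45 to 1.4, goes to 3.0 at most, turns with light drag (0.05 N m) and stays where it is left.
- guard_handle (a point): Black upright grip tab on the clear guard's top: 60 mm across the track, 12 thick along it, 36 high. Point: mid-tab, 13 mm below its top, 23 mm above the guard's flat top, 169 mm above the table. y axis along the track in the opening direction (the mill's y), z up. With the guard shut it is right above the thumbscrew.
- guard (a joint): Clear guard's place on its track in m: 0 shut over the thumbscrew (starts at 0 to 0.02), 0.15 fully open on its stop, moved towards the hopper (mill +y). A hood 100 mm wide, 110 long (55 either side of the tab), top 66 mm above the deck, open at its -y end. About 1.5 N friction; stays where it is left.
- bowl: Small clay bowl, 84 mm across, 45 mm high, standing in front of the mill's spout. Origin at the centre of its underside. A bystander to be left alone.
- tile: Fired test tile, 35 x 70 x 7 mm, lying on the low motor cover behind the mill. Origin at the centre of its underside. A bystander to be left alone.
- jar: Lidded glaze jar, 64 mm across, 85 mm high, beside the mill's thumbscrew end. Origin at the centre of its underside. A bystander to be left alone.
- burr_ring: Dark steel spare grinding ring, 80 mm across, 18 mm high, beside the mill's thumbscrew end. Origin at the centre of its underside. A bystander to be left alone.
- mug: Clay mug, 80 mm across, 90 mm high, to the robot's right. Origin at the centre of its underside. A bystander to be left alone.
- slip_bottle: White bottle, 56 mm across, 160 mm high, to the robot's left. Origin at the centre of its underside. A bystander to be left alone.
- vase: Clay vase, 96 mm across, 215 mm high, to the robot's right. Origin at the centre of its underside. A bystander to be left alone.
- brush: Brush, 200 mm long, lying to the robot's left. Origin on its underside about mid-length. A bystander to be left alone.

How it is judged:
On the way, in this order (a step that is already met when the one before it is completed fails the run):
1. the guard is slid fully open (over 130 of 150 mm), the screw not yet seated (value of joint guard above 0.13 m and value of joint screw above 0.1 rad), for 0.1 s.
2. with the guard open, the fingers turn the thumbscrew until it seats (within 0.05 rad of its stop) (value of joint screw below 0.05 rad and contact force between the fingers and screw above 0.5 N and value of joint guard above 0.13 m), for 0.2 s.
At the end, for the whole second after the job is handed in: The thumbscrew stands a quarter turn (1.57 rad, within 0.21) back from its seat and does not turn, the fingers grip it with over 3 N, and the guard is open by more than 130 mm (value of joint screw between 1.36 and 1.78 rad and velocity of joint screw between -0.05 and 0.05 rad/s and contact force between the fingers and screw above 3 N and value of joint guard above 0.13 m); the arm keeps its last pose, push and grip.
It fails at once if a bystander is shifted by more than 20 mm (distance of any of bowl, tile, jar, burr_ring, mug, slip_bottle, vase, brush from where it was at the start of the episode above 0.02 m).
It also fails if it takes over 51 s, if anything falls off the work surface, if the arm or the gripper's body presses on something with over 40 N, if the wrist force passes 120 N, or if a joint passes its speed limit or range.

## Working session

There is one attempt and no reset: what is moved stays moved. The work goes in short steps, Python scripts to look and compute and a shell command to move; the robot and the scene stay as the last step left them, time stands still between calls to the robot, and variables do not carry over. Pictures are saved under pics/ and viewed, and the job is handed in when it is done.

```bash
ls; mkdir -p pics; python3 - <<'E'
from rig import ctrl
import cv2
print(ctrl.observe())
for n in ["scene","top","wrist"]:
    d=ctrl.get_image(n); cv2.imwrite(f"pics/a_{n}.png",d["img"][:,:,::-1]); print(n,d["fx"],d["cx"],d["cy"],d["R"],d["t"])
E
```

```text
pics
{'t': 0.0, 'joint_pos': array([-1.25827143e+00,  5.28602637e-02,  1.40173199e+00, -3.71898927e-05,
        1.68859346e+00, -7.02916675e-02]), 'qvel': array([ 0.00104665, -0.00028977,  0.00073142,  0.00095912,  0.00070145,
       -0.00026536]), 'tau': array([ 1.55593334e-03, -3.81659138e+01, -3.60189772e+01,  9.94387642e-05,
        6.08429080e-03,  7.35701207e-06]), 'tool_pos': array([ 0.19604176, -0.48674271,  0.25545643]), 'tool_rot': array([ 8.28712778e-01, -5.59673562e-01, -6.38540381e-04, -4.76514293e-04]), 'contact_force': array([-0.16481271,  0.04302247, -0.16137909]), 'ft_torque': array([-0.01886729,  0.02619348,  0.02190242]), 'width': 0.08532651152236437}
scene 471.237532703034 325.24942805326367 193.60306583450435 [[ 0.87305849  0.4873128   0.01717865]
 [ 0.31852682 -0.54328254 -0.77677844]
 [-0.36920122  0.68364488 -0.62953963]] [-0.50299602 -0.07769338  1.76502059]
top 514.270143735877 324.3689794732288 198.6596813933441 [[-0.02924109 -0.99946971  0.01432656]
 [-0.98026831  0.02587023 -0.19597136]
 [ 0.1954968  -0.01977428 -0.98050496]] [-0.00246308  0.5685453   1.62197917]
wrist 275.8200464520364 317.71270493394445 192.97929276538034 [[ 0.37521589 -0.92693656 -0.00128403]
 [-0.89392325 -0.3622181   0.26400618]
 [-0.24518208 -0.09791149 -0.96452013]] [-0.52486685 -0.03559975  0.37953329]
```

View pics/a_top.png

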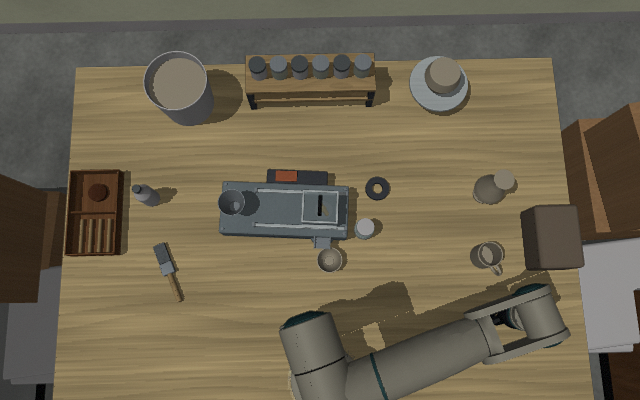

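View pics/a_scene.png

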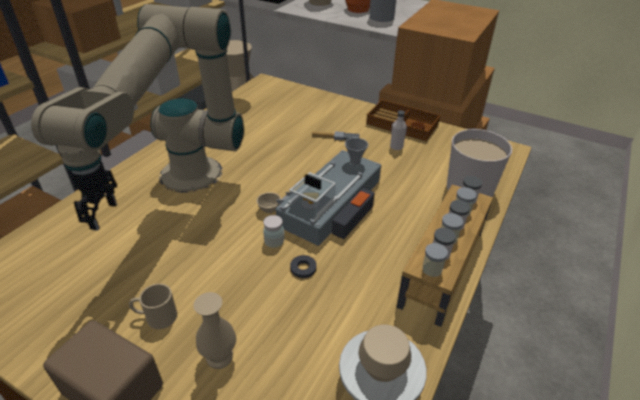

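View pics/a_wrist.png

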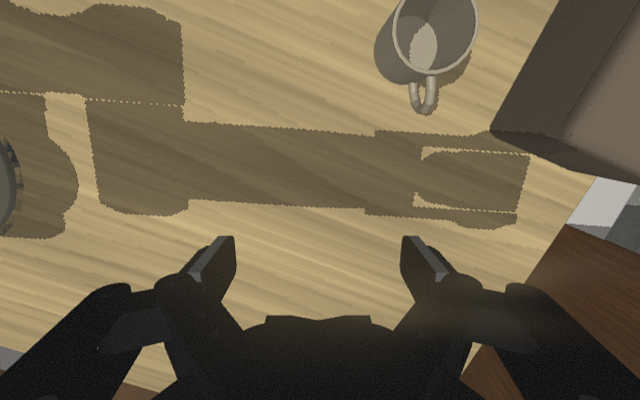

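The top view shows the mill with its hopper at about (232,203), the black tab at (320,205), the jar at (365,228), the ring at (377,188) and the bowl at (330,260). The wrist view does not show the mill. Next I'll zoom in and measure.

```bash
cat > h.py <<'E'
import numpy as np, cv2
from rig import ctrl
def ray(d,u,v,z):
    R=np.array(d["R"]);t=np.array(d["t"]);c=-R.T@t
    r=R.T@np.array([(u-d["cx"])/d["fx"],(v-d["cy"])/d["fy"],1]);return c+r*(z-c[2])/r[2]
def proj(d,X):
    p=np.array(d["R"])@np.array(X)+d["t"];return np.array([d["fx"]*p[0]/p[2]+d["cx"],d["fy"]*p[1]/p[2]+d["cy"]])
def crop(d,u0,v0,u1,v1,name,s=5):
    im=d["img"][v0:v1,u0:u1,::-1];cv2.imwrite("pics/"+name,cv2.resize(np.ascontiguousarray(im),None,fx=s,fy=s,interpolation=cv2.INTER_CUBIC))
E
python3 - <<'E'
from h import *
d=ctrl.get_image("top");crop(d,210,160,370,275,"b_top.png")
g=cv2.cvtColor(d["img"],cv2.COLOR_RGB2GRAY)[190:218,305:335]
m=(g<40).astype(np.uint8);
n,l,s,c=cv2.connectedComponentsWithStats(m);print(s,c+[305,190])
k=np.argmax(s[1:,4])+1
r=cv2.minAreaRect(np.argwhere(l==k)[:,::-1].astype(np.float32));print(r)
u,v=c[k]+[305,190];print(ray(d,u,v,.182),ray(d,u,v,.169))
d=ctrl.get_image("scene");crop(d,265,135,395,245,"b_scene.png")
E
```

```text
[[  0   0  30  28 765]
 [ 13   5   4  21  75]] [[319.49803922 203.34509804]
 [319.52       205.08      ]]
((14.5, 15.0), (20.0, 3.0), 90.0)
[ 0.52390018 -0.00059874  0.182     ] [ 0.52632718 -0.00073134  0.169     ]
```

View pics/b_top.png

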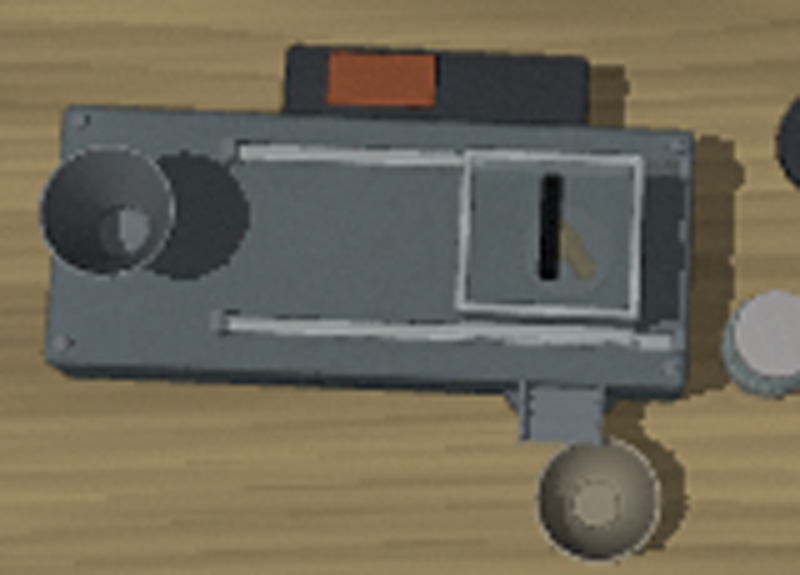

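View pics/b_scene.png

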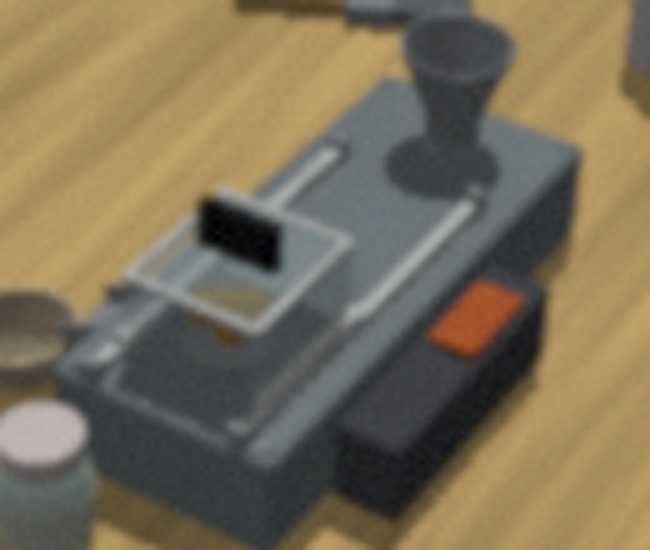

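The crop shows the deck corners at about (68,108), (692,132), (685,388) and (48,358) in crop pixels. The hopper rim centre is (107,211), the tab (551,227), and the brass wing is visible beside the tab, tilted. I'll fit the mill pose from the corners and check it against the hopper.

```bash
python3 - <<'E'
from h import *
d=ctrl.get_image("top")
P=lambda a,b,z:ray(d,210+a/5-.4,160+b/5-.4,z)
c=[P(*q,.08) for q in [(66,107),(692,132),(685,388),(48,360)]]
m=[(85,260),(85,-150),(-85,-150),(-85,260)]
for x in c:print(x)
A=np.array(m)/1000;B=np.array(c)[:,:2]
M,_=cv2.estimateAffinePartial2D(A,B,method=cv2.LMEDS)
ca,cb=A.mean(0),B.mean(0);H=(A-ca).T@(B-cb);th=np.arctan2(H[0,1]-H[1,0],H[0,0]+H[1,1])
Rm=np.array([[np.cos(th),-np.sin(th)],[np.sin(th),np.cos(th)]]);o=cb-Rm@ca
print("yaw",np.degrees(th),"o",o,"res",B-(A@Rm.T+o))
print("screw",o+Rm@[0,-.07],"hopper pred",o+Rm@[0,.212],"meas",P(107,211,.16))
t=ray(d,319.52,205.08,.182)[:2];print("tab in mill",Rm.T@(t-o))
print("bowl",P(598,500,.045),"jar",P(785,335,.085), "ring",ray(d,377,188,.018))
for n,im in [("top",d),("scene",ctrl.get_image("scene"))]:
  h=cv2.cvtColor(im["img"],cv2.COLOR_RGB2HSV); print(n,proj(im,[*(o+Rm@[0,-.07]),.126]),proj(im,[*t,.169]))
E
```

```text
[0.63030905 0.30839878 0.08      ]
[ 0.60324822 -0.09543955  0.08      ]
[ 0.43709795 -0.08463386  0.08      ]
[0.46599524 0.31822481 0.08      ]Traceback (most recent call last):
  File "<stdin>", line 8, in <module>
cv2.error: OpenCV(4.12.0) /io/opencv/modules/calib3d/src/ptsetreg.cpp:1108: error: (-215:Assertion failed) count >= 0 && to.checkVector(2) == count in function 'estimateAffinePartial2D'
```

```bash
python3 - <<'E'
from h import *
d=ctrl.get_image("top")
P=lambda a,b,z:ray(d,210+a/5-.4,160+b/5-.4,z)
c=[P(*q,.08) for q in [(66,107),(692,132),(685,388),(48,360)]]
m=[(85,260),(85,-150),(-85,-150),(-85,260)]
A=np.array(m)/1000;B=np.array(c)[:,:2]
ca,cb=A.mean(0),B.mean(0);H=(A-ca).T@(B-cb);th=np.arctan2(H[0,1]-H[1,0],H[0,0]+H[1,1])
Rm=np.array([[np.cos(th),-np.sin(th)],[np.sin(th),np.cos(th)]]);o=cb-Rm@ca
print("yaw",np.degrees(th),"o",o,"res",B-(A@Rm.T+o))
print("screw",o+Rm@[0,-.07],"hopper pred",o+Rm@[0,.212],"meas",P(107,211,.16))
t=ray(d,319.52,205.08,.182)[:2];print("tab in mill",Rm.T@(t-o))
print("bowl",P(598,500,.045),"jar",P(785,335,.085), "ring",ray(d,377,188,.018))
E
```

```text
yaw -3.9106632389776648 o [0.53041156 0.05676561] res [[-0.00263685 -0.00196436]
 [-0.00173528  0.00324267]
 [ 0.00171862  0.00245419]
 [ 0.00265352 -0.0037325 ]]
screw [ 0.52563749 -0.0130714 ] hopper pred [0.54487017 0.26827199] meas [0.54532911 0.2684154  0.16      ]
tab in mill [-0.00258391 -0.05767487]
bowl [ 0.37068456 -0.02818082  0.045     ] jar [ 0.46854365 -0.14913954  0.085     ] ring [ 0.60771459 -0.19682596  0.018     ]
```

Mill pose: yaw −3.9° with the screw axis at (0.5256, −0.0131). The hopper prediction matches within 1 mm and the guard sits at about 0.012, both plausible. I'm now moving above the tab.

```bash
cat >> h.py <<'E'
from scipy.spatial.transform import Rotation as Ro
YAW=np.radians(-3.91);O=np.array([.53041,.05677])
def m2w(x,y):
    return O+np.array([[np.cos(YAW),-np.sin(YAW)],[np.sin(YAW),np.cos(YAW)]])@[x,y]
def togo(x,y,z,ang):  # target tcp & tool-x world angle deg
    s=ctrl.observe();R=Ro.from_quat(s["tool_rot"]).as_matrix()
    a=np.degrees(np.arctan2(R[1,0],R[0,0]))
    print("t %.2f tcp %s ang %.1f tilt %.3f F %s w %.4f j %s"%(s["t"],s["tool_pos"].round(4),a,R[2,2],s["contact_force"].round(1),s["width"],s["joint_pos"].round(2)))
    print("shift cm",(R.T@(np.array([x,y,z])-s["tool_pos"])*100).round(2),"turn",round(-np.radians((ang-a+180)%360-180),3))
E
python3 -m crank '[[1,-2.2,-3.2,0,0],[1,-2.2,-3.2,0,0],[1,-2.2,-3.2,0,0],[1,-2.2,-3.2,0,0],[1,-2.2,-3.2,0,0],[1,-2.2,-3.2,0,0],[1,-2.2,-3.2,0,0],[1,-2.2,-3.2,0,0]]' 30; python3 -c "
from h import *
togo(.524,-.0006,.26,-93.9)"
```

```text
t: 1.02
tool_pos: [0.3704, -0.2227, 0.2543]
tool_rot: [0.825, -0.565, -0.001, -0.0]
contact_force: [0.7, -0.6, 0.2]
width: 0.0852
t 1.02 tcp [ 0.3704 -0.2227  0.2543] ang -68.9 tilt -1.000 F [ 0.7 -0.6  0.2] w 0.0852 j [-0.63 -0.21  1.66 -0.    1.7   0.57]
shift cm [-15.17 -22.34  -0.56] turn 0.437
```

```bash
python3 -m crank '[[1,-2.2,-3.2,-0.1,0],[1,-2.2,-3.2,-0.1,0],[1,-2.2,-3.2,-0.1,0],[1,-2.2,-3.2,-0.1,0],[1,-2.2,-3.2,-0.1,0],[1,-1.8,-2.9,0,0],[1,0,0,0,0.12],[1,0,0,0,0.12],[1,0,0,0,0.12],[1,0,0,0,0.06],[1,0,0,0,0]]'; python3 -c "
from h import *
togo(.524,-.0006,.26,-93.9)
d=ctrl.get_image('wrist');cv2.imwrite('pics/c_w.png',d['img'][:,:,::-1]);print(proj(d,[.524,-.0006,.182]),proj(d,[*m2w(0,-.07),.126]))
d=ctrl.get_image('scene');crop(d,265,95,395,245,'c_s.png',4)"
```

```text
t: 1.93
tool_pos: [0.5077, -0.0146, 0.2594]
tool_rot: [-0.686, 0.727, 0.0, 0.001]
contact_force: [0.1, 0.4, 0.1]
width: 0.085
t 1.93 tcp [ 0.5077 -0.0146  0.2594] ang -93.3 tilt -1.000 F [0.1 0.4 0.1] w 0.0850 j [-0.1   0.    1.45  0.    1.69  1.53]
shift cm [-1.5  -1.55 -0.05] turn 0.01
[297.05186872 189.93051163] [314.73880671 172.32991159]
```

View pics/c_w.png

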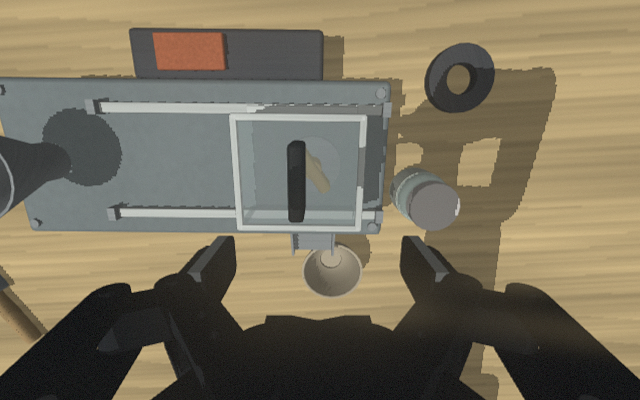

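The wrist view shows the tab at u≈297 (predicted 297), vertically 140–222, consistent within a few mm. The brass wing is tilted behind it. I'll align and descend.

```bash
python3 -m crank '[[1,-1.5,-1.8,0,0.01],[1,0,0,0,0],[1,0,0,3,0],[1,0,0,3,0],[1,0,0,1,0],[1,0,0,0,0]]'; python3 -c "
from h import *
togo(*m2w(0,-.0577),.18,-93.9)
"
```

```text
t: 2.53
tool_pos: [0.5275, -0.0019, 0.1896]
tool_rot: [-0.688, 0.726, -0.002, 0.002]
contact_force: [-0.3, 0.3, -0.1]
width: 0.0851
t 2.53 tcp [ 0.5275 -0.0019  0.1896] ang -93.1 tilt -1.000 F [-0.3  0.3 -0.1] w 0.0851 j [-0.07  0.09  1.5   0.    1.55  1.55]
shift cm [-0.1   0.12  0.96] turn 0.014
```

```bash
python3 -m crank '[[1,-0.1,0.1,0.9,0.01],[1,0,0,0,0],[0,0,0,0,0],[0,0,0,0,0],[0,0,0,0,0],[0,0,0,0,0],[0,0,0,0,0],[0,0,0,0,0],[0,0,0,0,0],[0,0,0,0,0]]' 25; python3 -c "
from h import *
togo(*m2w(0,.078),.18,-93.9)
d=ctrl.get_image('wrist');cv2.imwrite('pics/d_w.png',d['img'][:,:,::-1])"
```

```text
t: 3.37
tool_pos: [0.5284, -0.0015, 0.1869]
tool_rot: [-0.684, 0.729, -0.005, 0.005]
contact_force: [1.0, 0.7, -0.5]
width: 0.0113
t 3.37 tcp [ 0.5284 -0.0015  0.1869] ang -93.6 tilt -1.000 F [ 1.   0.7 -0.5] w 0.0113 j [-0.07  0.08  1.51  0.    1.54  1.56]
shift cm [-13.63   0.14   0.7 ] turn 0.005
```

View pics/d_w.png

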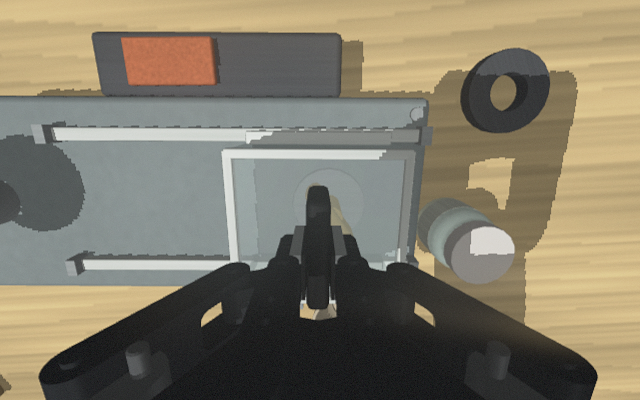

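The tab is gripped: width is 11 mm and the picture shows it between the pads at about (318,245). Next I slide the guard open along tool −x.

```bash
python3 -m crank '[[0,-1.5,0,0,0],[0,-2,0,0,0],[0,-2,0,0,0],[0,-2,0,0,0],[0,-2,0,0,0],[0,-2,0,0,0],[0,-1.5,0,0,0],[0,0,0,0,0]]'; python3 -c "
from h import *
togo(*m2w(0,.08),.187,-93.9)"
```

```text
t: 4.08
tool_pos: [0.5374, 0.1295, 0.1869]
tool_rot: [-0.683, 0.731, -0.007, 0.003]
contact_force: [2.1, 1.2, -1.2]
width: 0.0112
t 4.08 tcp [0.5374 0.1295 0.1869] ang -93.9 tilt -1.000 F [ 2.1  1.2 -1.2] w 0.0112 j [ 0.17  0.15  1.43 -0.01  1.54  1.81]
shift cm [-0.69  0.2  -0.01] turn 0.0
```

```bash
python3 -m crank '[[0,-0.5,0,0,0],[0,-0.5,0,0,0],[0,-0.5,0,0,0],[0,0,0,0,0]]'; python3 -c "
from h import *
togo(*m2w(0,.08),.187,-93.9)"
```

```text
t: 4.42
tool_pos: [0.5381, 0.1392, 0.1869]
tool_rot: [-0.681, 0.732, -0.011, -0.002]
contact_force: [-1.5, 2.2, 0.9]
width: 0.0116
t 4.42 tcp [0.5381 0.1392 0.1869] ang -94.1 tilt -1.000 F [-1.5  2.2  0.9] w 0.0116 j [ 0.2   0.17  1.42 -0.02  1.55  1.84]
shift cm [ 0.27  0.2  -0.01] turn -0.004
```

```bash
python3 -m crank '[[1,0,0,0,0],[1,0,0,0,0],[1,0,0,0,0],[1,0,0,0,0],[1,0,0,-3,0],[1,0,0,-3,0],[1,2.5,0,-1.5,0],[1,3.5,0,0,0],[1,3.5,0,0,0],[1,2.5,0,0,0],[1,0,0,0,0]]'; python3 -c "
from h import *
togo(*m2w(0,-.07),.25,-70)
d=ctrl.get_image('wrist');cv2.imwrite('pics/e_w.png',d['img'][:,:,::-1]);print(proj(d,[*m2w(0,-.07),.126]))
d=ctrl.get_image('top');crop(d,210,140,370,260,'e_t.png',5)"
```

```text
t: 5.33
tool_pos: [0.5277, 0.0173, 0.2669]
tool_rot: [-0.683, 0.731, -0.01, -0.002]
contact_force: [-0.2, -0.7, -0.7]
width: 0.085
t 5.33 tcp [0.5277 0.0173 0.2669] ang -93.9 tilt -1.000 F [-0.2 -0.7 -0.7] w 0.0850 j [-0.03  0.05  1.38 -0.02  1.7   1.61]
shift cm [3.02 0.02 1.74] turn -0.417
[345.98670606 190.46804063]
```

View pics/e_w.png

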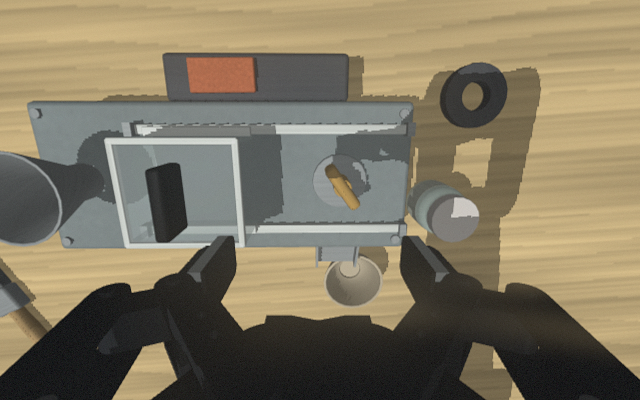

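The guard is open, with the tab at about (166,203) in the image and its hood at the far end of the track. The wing is clear at about (343,187), against a predicted (346,190). I'll measure the wing angle.

```bash
python3 -c "
from h import *
d=ctrl.get_image('wrist')
h=cv2.cvtColor(d['img'],cv2.COLOR_RGB2HSV);m=cv2.inRange(h,(10,110,60),(28,255,255));m[:, :310]=0;m[:,375:]=0;m[:155]=0;m[220:]=0
c=max(cv2.findContours(m,0,2)[0],key=cv2.contourArea)
print(cv2.boundingRect(c),np.percentile(h[...,2][m>0],[5,50,95]))
for nm,mm in [('all',m),('bright',m&(h[...,2]>150).astype(np.uint8)*255)]:
  q=np.argwhere(mm>0)[:,::-1]
  W=np.array([ray(d,*x,.126)[:2] for x in q]);ce=W.mean(0);u=np.linalg.svd(W-ce,full_matrices=False)[2][0]
  p=(W-ce)@u;print(nm,len(q),ce,np.degrees(np.arctan2(u[1],u[0])),np.ptp(p),np.ptp((W-ce)@[-u[1],u[0]]))
  print(cv2.minAreaRect((W*1000).astype(np.float32)))
crop(d,310,150,380,220,'f_w.png',8)
"
```

```text
(333, 174, 30, 35) [120. 170. 184.]
all 468 [ 0.52540724 -0.01142531] -147.75402066708628 0.044687511449096474 0.01646644825902601
((526.4194946289062, -10.546440124511719), (43.776634216308594, 16.02790641784668), 22.622314453125)
bright 367 [ 0.52411291 -0.01118188] -147.4549980797157 0.03901081354644943 0.016133403646763068
((523.3907470703125, -11.432296752929688), (37.11501693725586, 16.0096435546875), 19.19552230834961)
```

View pics/f_w.png

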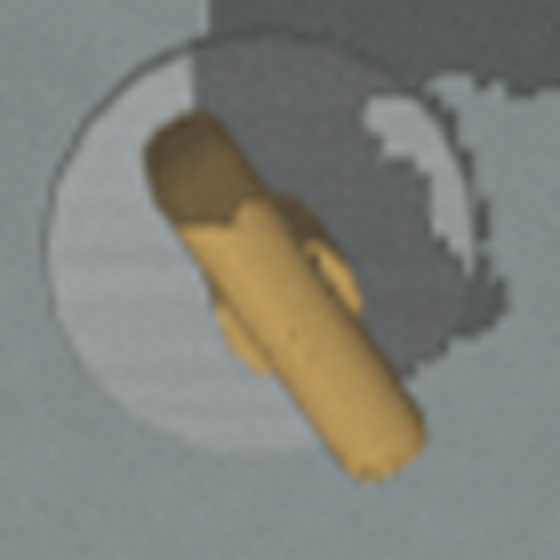

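View pics/e_t.png

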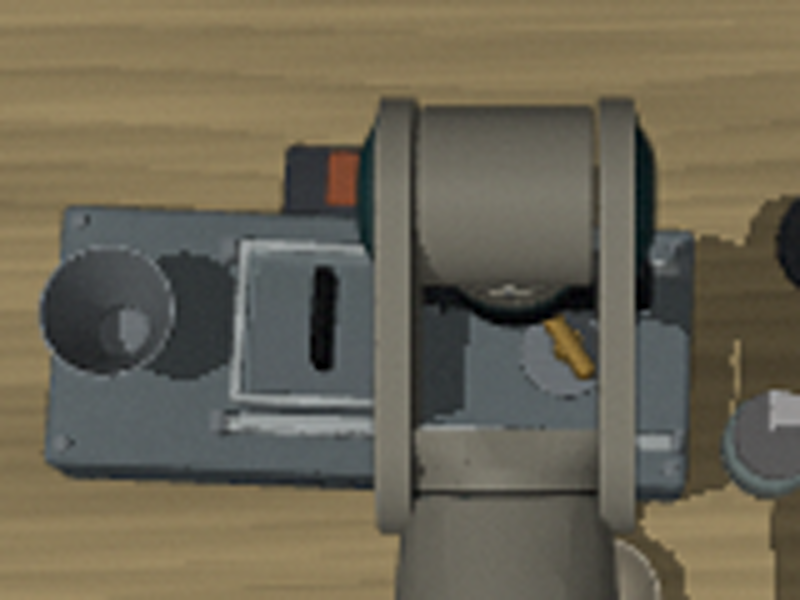

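The wing is at 32.3° in world (about 36° ≈ 0.63 rad backed off). Its centre (0.5254, −0.0115) agrees with the mill-pose screw axis within 2 mm, so I'll rotate the jaws and move over it.

```bash
python3 -m crank '[[1,3,0,0,0],[1,0,0,0,-0.12],[1,0,0,0,-0.12],[1,0,0,0,-0.12],[1,0,0,0,-0.12],[1,0,0,0,-0.12],[1,0,0,0,-0.08],[1,0,0,0,0]]'; python3 -c "
from h import *
togo(.5254,-.0125,.121,-57.7)
d=ctrl.get_image('wrist');crop(d,250,130,390,250,'g_w.png',5)
"
```

```text
t: 6.15
tool_pos: [0.5267, 0.0012, 0.2642]
tool_rot: [0.897, -0.442, 0.006, 0.004]
contact_force: [-0.9, 0.4, 0.3]
width: 0.086
t 6.15 tcp [0.5267 0.0012 0.2642] ang -52.5 tilt -1.000 F [-0.9  0.4  0.3] w 0.0860 j [-0.06  0.05  1.39 -0.01  1.7   0.85]
shift cm [ 0.8   0.9  14.33] turn 0.092
```

View pics/g_w.png

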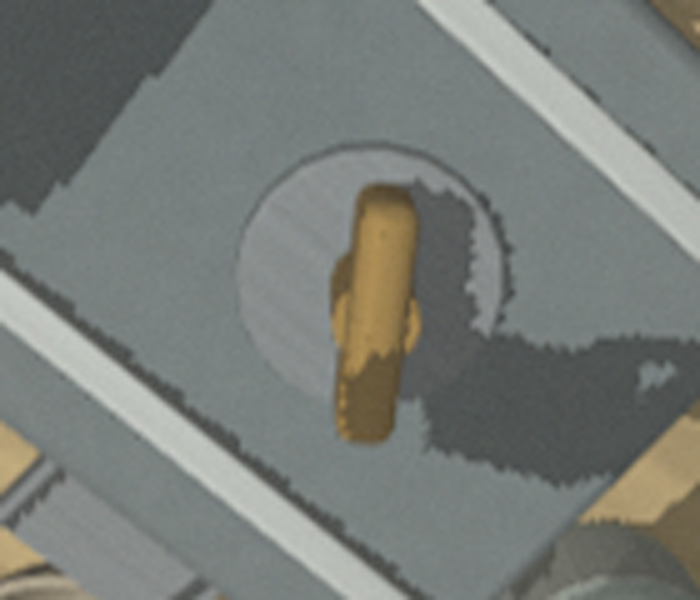

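The wing is nearly upright in the image, leaning about 5° from (385,195) to (365,430) in crop pixels. That matches the remaining 0.09 turn. I'll correct and descend.

```bash
python3 -m crank '[[1,0.8,0.9,0,0.09],[1,0.2,0.2,2,0],[1,0,0,3.5,0],[1,0,0,3.5,0],[1,0,0,0,0]]'; python3 -c "
from h import *
togo(.5254,-.0125,.121,-57.7)
d=ctrl.get_image('wrist');m=cv2.inRange(cv2.cvtColor(d['img'],cv2.COLOR_RGB2HSV),(10,110,60),(28,255,255))
c=proj(d,[.5254,-.0125,.126]);print(c)
cv2.imwrite('pics/h_w.png',d['img'][:,:,::-1])
"
```

```text
t: 6.62
tool_pos: [0.526, -0.0106, 0.1735]
tool_rot: [0.872, -0.49, 0.008, 0.002]
contact_force: [-0.7, 0.5, -2.0]
width: 0.085
t 6.62 tcp [ 0.526  -0.0106  0.1735] ang -58.7 tilt -1.000 F [-0.7  0.5 -2. ] w 0.0850 j [-0.09  0.09  1.53 -0.01  1.51  0.94]
shift cm [0.04 0.17 5.25] turn -0.017
[317.78118105 226.82087082]
```

View pics/h_w.png

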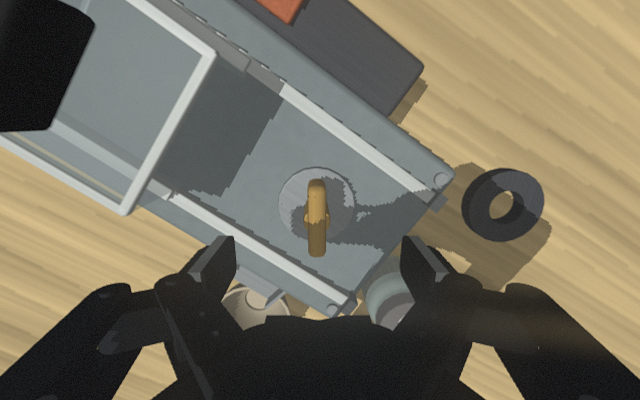

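```bash
python3 -c "
from h import *
d=ctrl.get_image('wrist');crop(d,270,160,370,270,'i_w.png',5)
for v in (180,250,257,215): print(v,ray(d,317.5,v,.126))
print(d['R'],-np.array(d['R']).T@d['t'])
for f in (-.025,.025):
  a=np.radians(32.3);print(proj(d,[.5256+f*np.cos(a),-.0131+f*np.sin(a),.126]))
for f in (-.015,.015): print('collar',proj(d,[*m2w(0,-.07+2*f),.088]))
"
```

```text
180 [0.55252762 0.00334262 0.126     ]
250 [ 0.51110597 -0.02200178  0.126     ]
257 [ 0.50663691 -0.02473623  0.126     ]
215 [ 0.53252907 -0.00889376  0.126     ]
[[ 0.52198655 -0.85273048  0.01951325]
 [-0.82698892 -0.5003626   0.25637198]
 [-0.2088525  -0.14995997 -0.96638121]] [0.58230308 0.02532501 0.29703574]
[317.99179423 260.62810045]
[316.88338645 190.02638973]
collar [346.62520534 228.78935254]
collar [285.11239105 187.60099642]
```

View pics/i_w.png

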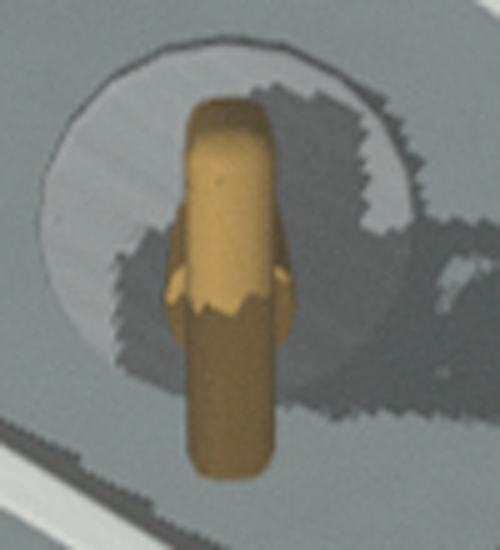

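```bash
python3 -c "
from h import *
d=ctrl.get_image('wrist')
m=cv2.inRange(cv2.cvtColor(d['img'],cv2.COLOR_RGB2HSV),(8,80,40),(28,255,255));m[:,:298]=0;m[:,336:]=0;m[:170]=0;m[262:]=0
print(cv2.boundingRect(m))
g=cv2.imread('pics/e_w.png');m=cv2.inRange(cv2.cvtColor(g,cv2.COLOR_BGR2HSV),(8,70,35),(30,255,255));m[:,:310]=0;m[:,375:]=0;m[:155]=0;m[220:]=0
print(cv2.boundingRect(m))
cv2.imwrite('pics/j.png',m[150:230,300:390])
# ray for e_w: camera pose transported from current tool->camera transform
s=ctrl.observe();Rt=Ro.from_quat(s['tool_rot']).as_matrix();R=np.array(d['R']);c=-R.T@d['t']
off=Rt.T@(c-s['tool_pos']);Rc=R@Rt
R2t=Ro.from_quat([-0.683,0.731,-0.01,-0.002]).as_matrix();c2=np.array([.5277,.0173,.2669])+R2t@off;R2=Rc@R2t.T
e=dict(d);e['R']=R2;e['t']=-R2@c2
q=np.argwhere(m>0)[:,::-1];W=np.array([ray(e,*x,.126)[:2] for x in q])*1000
print(cv2.minAreaRect(W.astype(np.float32)))
"
```

```text
(302, 181, 25, 74)
(325, 164, 35, 46)
((528.319580078125, -8.419822692871094), (50.4810905456543, 16.79082679748535), 22.727357864379883)
```

A full-wing measurement in the two wrist views puts the centre at about (0.529, −0.009 to −0.010). The deck fit gives (0.5256, −0.013). I'll use the mean (0.528, −0.011), go straight down and grip.

```bash
python3 -m crank '[[1,0.1,-0.1,2.5,-0.017],[1,0,0,2,0],[1,0,0,0.8,0],[1,0,0,0,0]]'; python3 -c "
from h import *
togo(.528,-.011,.121,-57.7)
"
```

```text
t: 7.1
tool_pos: [0.5382, -0.0116, 0.1404]
tool_rot: [0.876, -0.482, 0.023, -0.004]
contact_force: [0.4, 0.6, -0.7]
width: 0.0854
t 7.10 tcp [ 0.5382 -0.0116  0.1404] ang -57.7 tilt -0.999 F [ 0.4  0.6 -0.7] w 0.0854 j [-0.09  0.13  1.56 -0.01  1.41  0.92]
shift cm [-0.66  0.89  1.89] turn 0.0
```

```bash
python3 -m crank '[[1,-0.6,0.8,0.5,0],[1,0,0,0.7,0],[1,0,0,0.7,0],[1,0,0,0,0]]'; python3 -c "
from h import *
togo(.528,-.011,.121,-57.7)
print(Ro.from_quat(ctrl.observe()['tool_rot']).as_matrix().round(3))
"
```

```text
t: 7.43
tool_pos: [0.5329, -0.011, 0.1281]
tool_rot: [0.875, -0.482, 0.028, -0.007]
contact_force: [-0.6, -0.2, 0.1]
width: 0.0856
t 7.43 tcp [ 0.5329 -0.011   0.1281] ang -57.8 tilt -0.998 F [-0.6 -0.2  0.1] w 0.0856 j [-0.08  0.12  1.59 -0.01  1.37  0.92]
shift cm [-0.29  0.44  0.68] turn -0.001
[[ 0.533 -0.844  0.056]
 [-0.845 -0.534 -0.015]
 [ 0.043 -0.039 -0.998]]
```

The tool has picked up a 3° tilt from the fast descent. I'll go up quickly to undo it, then come down slowly.

```bash
python3 -m crank '[[1,0,0,-2.5,0],[1,0,0,-2.5,0],[1,0,0,-1.5,0],[1,0,0,0,0]]'; python3 -c "
from h import *
togo(.528,-.011,.121,-57.7)
print(Ro.from_quat(ctrl.observe()['tool_rot']).as_matrix().round(3)[:,2])
"
```

```text
t: 7.77
tool_pos: [0.5301, -0.0101, 0.1967]
tool_rot: [0.875, -0.483, 0.028, -0.007]
contact_force: [0.0, 0.5, 1.0]
width: 0.0852
t 7.77 tcp [ 0.5301 -0.0101  0.1967] ang -57.8 tilt -0.998 F [0.  0.5 1. ] w 0.0852 j [-0.08  0.05  1.52 -0.01  1.51  0.92]
shift cm [-0.36  0.53  7.55] turn -0.002
[ 0.056 -0.015 -0.998]
```

```bash
python3 -m crank '[[1,-0.4,0.5,1,0],[1,0,0,1,0],[1,0,0,1,0],[1,0,0,1,0],[1,0,0,1,0],[1,0,0,0,0]]'; python3 -c "
from h import *
togo(.528,-.011,.121,-57.7)
print(Ro.from_quat(ctrl.observe()['tool_rot']).as_matrix().round(3)[:,2])
"
```

```text
t: 8.27
tool_pos: [0.5281, -0.0104, 0.1421]
tool_rot: [0.875, -0.483, 0.029, -0.007]
contact_force: [-0.7, 0.5, -0.1]
width: 0.0852
t 8.27 tcp [ 0.5281 -0.0104  0.1421] ang -57.8 tilt -0.998 F [-0.7  0.5 -0.1] w 0.0852 j [-0.08  0.09  1.6  -0.01  1.4   0.93]
shift cm [-0.05  0.13  2.11] turn -0.002
[ 0.058 -0.016 -0.998]
```

```bash
python3 -m crank '[[1,0,0.1,1,0],[1,0,0,0.8,0],[1,0,0,0.3,0],[1,0,0,0,0]]'; python3 -c "
from h import *
togo(.528,-.011,.121,-57.7)
d=ctrl.get_image('wrist');cv2.imwrite('pics/k_w.png',d['img'][:,:,::-1])
"
```

```text
t: 8.6
tool_pos: [0.528, -0.0113, 0.1168]
tool_rot: [0.875, -0.483, 0.028, -0.007]
contact_force: [0.3, 0.8, -0.1]
width: 0.0851
t 8.60 tcp [ 0.528  -0.0113  0.1168] ang -57.8 tilt -0.998 F [ 0.3  0.8 -0.1] w 0.0851 j [-0.09  0.11  1.62 -0.01  1.35  0.92]
shift cm [-0.01 -0.03 -0.42] turn -0.002
```

View pics/k_w.png

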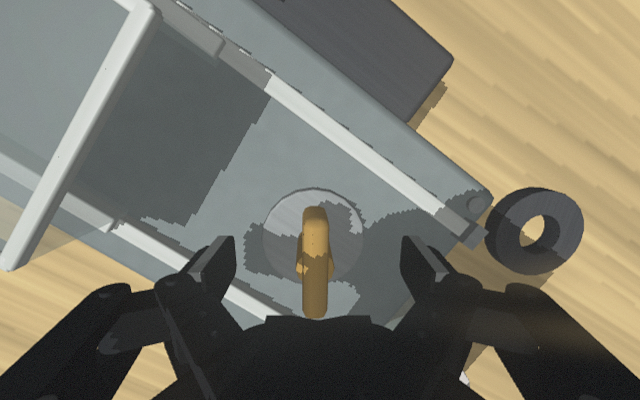

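The wing sits between the open pads, at u≈315 and v from 205 to 318. The tool is slightly low, so I'll raise it 5 mm and close.

```bash
python3 -m crank '[[1,0,0,-0.5,0],[0.3,0,0,0,0],[0,0,0,0,0],[0,0,0,0,0],[0,0,0,0,0],[0,0,0,0,0],[0,0,0,0,0],[0,0,0,0,0],[0,0,0,0,0],[0,0,0,0,0]]' 30; python3 -c "
from h import *
togo(.528,-.011,.121,-93.9)
print(ctrl.observe()['ft_torque'])
d=ctrl.get_image('wrist');cv2.imwrite('pics/l_w.png',d['img'][:,:,::-1])
"
```

```text
t: 9.48
tool_pos: [0.5277, -0.009, 0.1257]
tool_rot: [0.875, -0.483, 0.027, -0.009]
contact_force: [1.1, -0.7, -0.3]
width: 0.0169
t 9.48 tcp [ 0.5277 -0.009   0.1257] ang -57.8 tilt -0.998 F [ 1.1 -0.7 -0.3] w 0.0169 j [-0.08  0.1   1.61 -0.01  1.37  0.92]
shift cm [0.17 0.1  0.47] turn 0.631
[ 0.19403536  0.13775681 -0.0080477 ]
```

View pics/l_w.png

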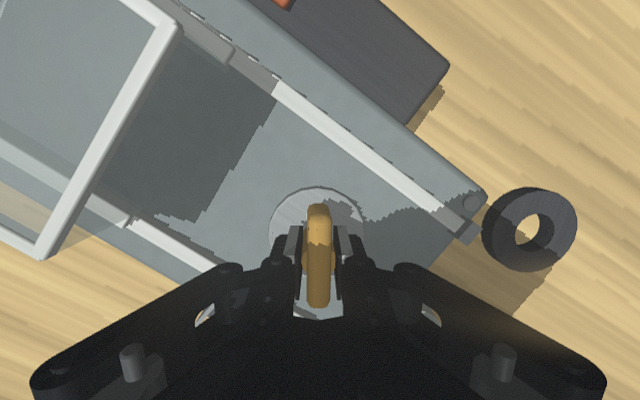

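The fingers are not fully closed yet (17 mm), so I'll wait a few more rows.

```bash
python3 -m crank '[[0,0,0,0,0],[0,0,0,0,0],[0,0,0,0,0],[0,0,0,0,0]]' 30; python3 -c "
from h import *
togo(.528,-.011,.121,-93.9)
"
```

```text
t: 9.87
tool_pos: [0.5277, -0.009, 0.1257]
tool_rot: [0.875, -0.483, 0.027, -0.009]
contact_force: [0.1, -0.9, -0.4]
width: 0.0167
t 9.87 tcp [ 0.5277 -0.009   0.1257] ang -57.8 tilt -0.998 F [ 0.1 -0.9 -0.4] w 0.0167 j [-0.08  0.1   1.61 -0.01  1.37  0.92]
shift cm [0.17 0.1  0.47] turn 0.63
```

The fingers stopped at 17 mm rather than 12, probably on the stem hub seen either side of the wing. I'll open a bit, raise 6 mm and regrip.

```bash
python3 -m crank '[[0.4,0,0,0,0],[0.4,0,0,0,0],[0.4,0.1,0.1,-0.7,0],[0.3,0,0,0,0],[0,0,0,0,0],[0,0,0,0,0],[0,0,0,0,0],[0,0,0,0,0],[0,0,0,0,0],[0,0,0,0,0],[0,0,0,0,0],[0,0,0,0,0]]' 30; python3 -c "
from h import *
togo(.528,-.011,.121,-93.9)
d=ctrl.get_image('wrist');crop(d,250,170,390,330,'m_w.png',4)
"
```

```text
t: 10.87
tool_pos: [0.5264, -0.0098, 0.1331]
tool_rot: [0.875, -0.483, 0.026, -0.009]
contact_force: [-0.5, -0.2, -0.2]
width: 0.0163
t 10.87 tcp [ 0.5264 -0.0098  0.1331] ang -57.8 tilt -0.999 F [-0.5 -0.2 -0.2] w 0.0163 j [-0.09  0.09  1.61 -0.    1.39  0.92]
shift cm [ 0.15 -0.02  1.22] turn 0.631
```

View pics/m_w.png

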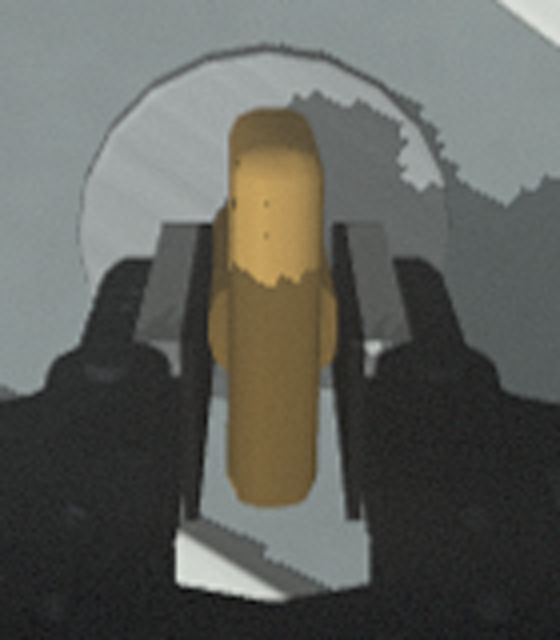

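```bash
python3 -m crank '[[0.3,0,0,0,0],[0.3,0,0,0,0],[0.3,0,0.0,-0.5,0],[0.3,0,0,0,0],[0,0,0,0,0],[0,0,0,0,0],[0,0,0,0,0],[0,0,0,0,0],[0,0,0,0,0],[0,0,0,0,0],[0,0,0,0,0],[0,0,0,0,0]]' 30; python3 -c "
from h import *
togo(.528,-.011,.121,-93.9)"
python3 -m crank '[[0,0,0,0,0],[0,0,0,0,0],[0,0,0,0,0],[0,0,0,0,0]]'
```

```text
t: 11.92
tool_pos: [0.5261, -0.0098, 0.1389]
tool_rot: [0.875, -0.483, 0.026, -0.009]
contact_force: [-0.6, -0.1, -0.5]
width: 0.0159
t 11.92 tcp [ 0.5261 -0.0098  0.1389] ang -57.8 tilt -0.999 F [-0.6 -0.1 -0.5] w 0.0159 j [-0.09  0.09  1.6  -0.    1.4   0.92]
shift cm [ 0.13 -0.02  1.8 ] turn 0.63
t: 12.25
tool_pos: [0.5261, -0.0098, 0.1389]
tool_rot: [0.875, -0.483, 0.026, -0.009]
contact_force: [-0.1, 0.3, -0.2]
width: 0.0158
```

```bash
python3 -c "
from h import *
d=ctrl.get_image('wrist');crop(d,250,170,390,320,'n_w.png',5)
d=ctrl.get_image('scene');crop(d,250,130,380,250,'n_s.png',5)
"
```

View pics/n_w.png

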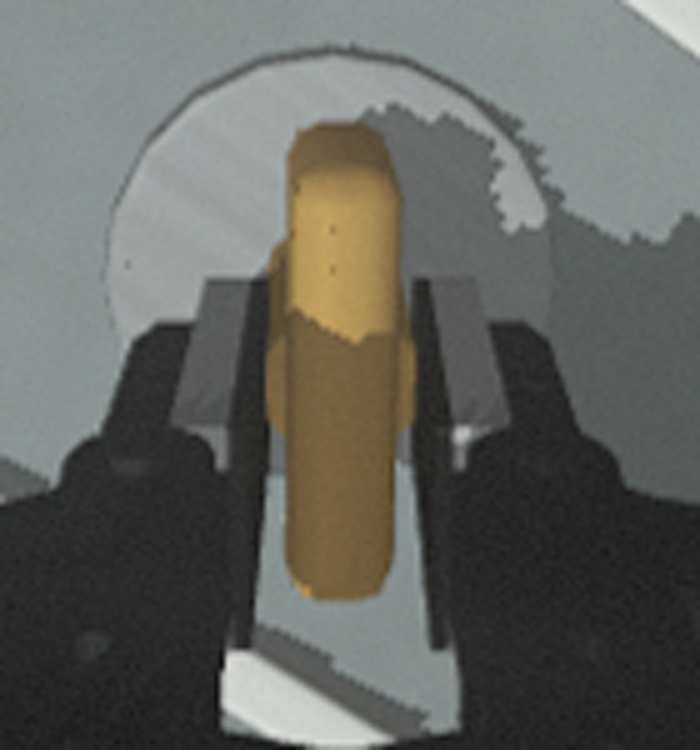

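View pics/n_s.png

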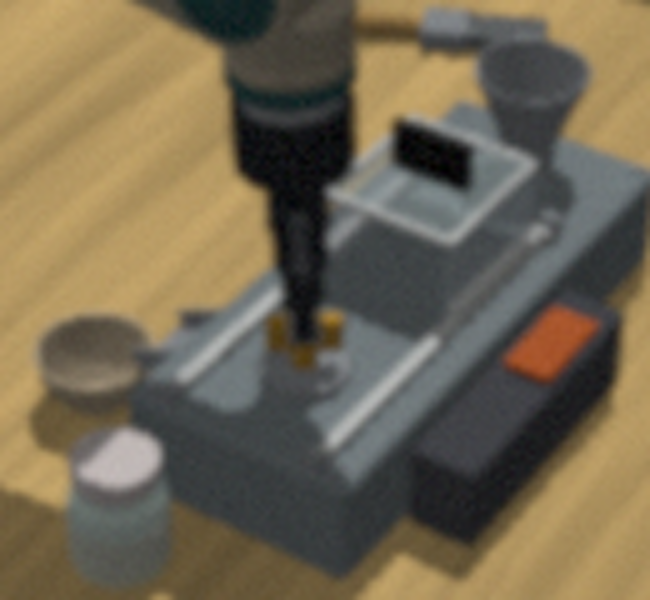

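Pads stop at the hub-like bulges at either side of the wing (bulge 267–415, pad edges about 267 and 413 in the crop), leaving roughly 2 mm to the flats. I'll test whether this grip turns the screw: firmer force and a small clockwise turn.

```bash
python3 -m crank '[[0,0,0,0,0],[0,0,0,0,0.1],[0,0,0,0,0.1],[0,0,0,0,0]]' 70; python3 -c "
from h import *
togo(.528,-.011,.121,-93.9)
print(ctrl.observe()['ft_torque'])
d=ctrl.get_image('wrist');crop(d,250,170,390,320,'o_w.png',5)
"
```

```text
t: 12.68
tool_pos: [0.5261, -0.0098, 0.1391]
tool_rot: [0.821, -0.571, 0.025, -0.012]
contact_force: [-1.0, 0.9, 0.5]
width: 0.0143
t 12.68 tcp [ 0.5261 -0.0098  0.1391] ang -69.6 tilt -0.998 F [-1.   0.9  0.5] w 0.0143 j [-0.09  0.09  1.6  -0.    1.4   1.13]
shift cm [ 0.13 -0.05  1.82] turn 0.423
[-0.01883226  0.13837788 -0.00342493]
```

View pics/o_w.png

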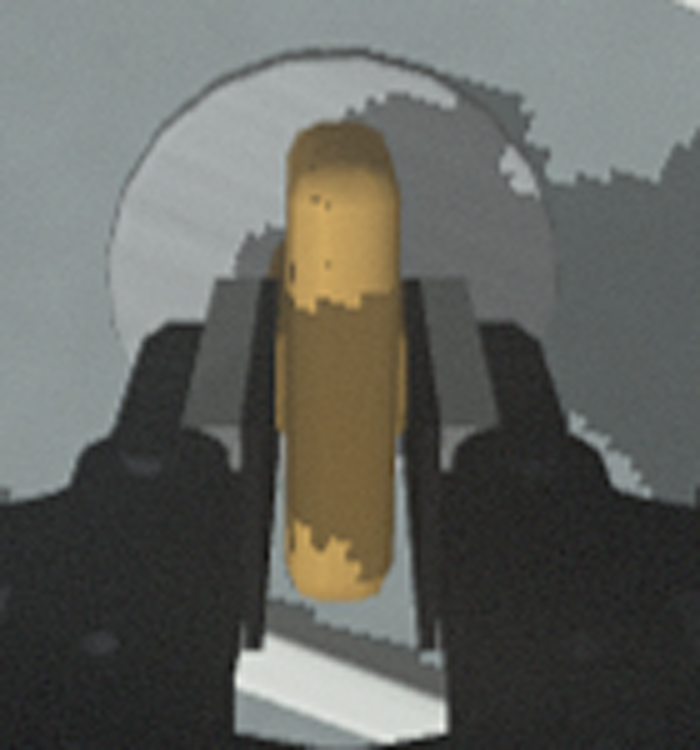

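The wing turned with the tool, so the grip transmits torque. I'll continue clockwise towards the seat.

```bash
python3 -m crank '[[0,0,0,0,0.1],[0,0,0,0,0.1],[0,0,0,0,0.1],[0,0,0,0,0]]' 70; python3 -c "
from h import *
togo(.528,-.011,.139,-93.9)
print(ctrl.observe()['ft_torque'])"
python3 -m crank '[[0,0,0,0,0.05],[0,0,0,0,0.05],[0,0,0,0,0]]' 70; python3 -c "
from h import *
togo(.528,-.011,.139,-93.9)
print(ctrl.observe()['ft_torque'])
d=ctrl.get_image('wrist');crop(d,250,170,390,320,'p_w.png',5)
"
```

```text
t: 13.07
tool_pos: [0.5261, -0.0099, 0.1391]
tool_rot: [0.728, -0.685, 0.023, -0.015]
contact_force: [0.5, 0.5, 0.2]
width: 0.0142
t 13.07 tcp [ 0.5261 -0.0099  0.1391] ang -86.5 tilt -0.998 F [0.5 0.5 0.2] w 0.0142 j [-0.09  0.09  1.6  -0.01  1.4   1.42]
shift cm [ 0.12 -0.18  0.02] turn 0.13
[-0.00749567  0.11043089 -0.04968681]
t: 13.32
tool_pos: [0.5261, -0.0099, 0.1391]
tool_rot: [-0.698, 0.716, -0.023, 0.016]
contact_force: [-0.1, 1.0, -0.5]
width: 0.0138
t 13.32 tcp [ 0.5261 -0.0099  0.1391] ang -91.5 tilt -0.998 F [-0.1  1.  -0.5] w 0.0138 j [-0.09  0.09  1.6  -0.01  1.4   1.51]
shift cm [ 0.11 -0.19  0.02] turn 0.043
[-0.05330122  0.100352   -0.06696221]
```

View pics/p_w.png

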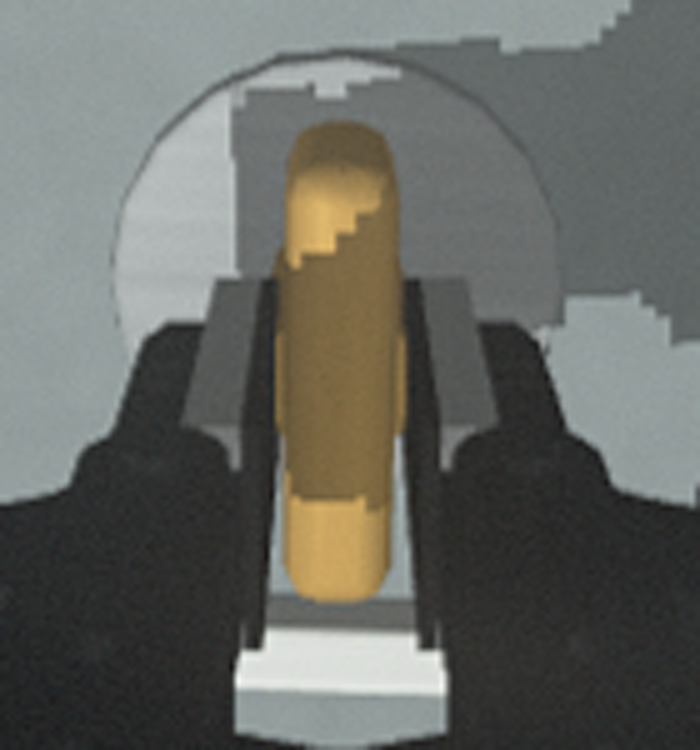

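The wing still tracks the jaws with only the drag torque (about 0.06 N m), so it has not seated yet. I'll continue in small steps and watch the torque.

```bash
python3 -m crank '[[0,0,0,0,0.04],[0,0,0,0,0.04],[0,0,0,0,0]]' 70; python3 -c "
from h import *
togo(.528,-.011,.139,-93.9)
print(ctrl.observe()['ft_torque'])"
python3 -m crank '[[0,0,0,0,0.05],[0,0,0,0,0.05],[0,0,0,0,0]]' 70; python3 -c "
from h import *
togo(.528,-.011,.139,-93.9)
print(ctrl.observe()['ft_torque'])
d=ctrl.get_image('wrist');crop(d,250,170,390,320,'q_w.png',5)
"
```

```text
t: 13.62
tool_pos: [0.5261, -0.0099, 0.1391]
tool_rot: [-0.674, 0.738, -0.022, 0.016]
contact_force: [-0.6, 0.5, 0.8]
width: 0.0135
t 13.62 tcp [ 0.5261 -0.0099  0.1391] ang -95.2 tilt -0.998 F [-0.6  0.5  0.8] w 0.0135 j [-0.09  0.09  1.6  -0.01  1.4   1.58]
shift cm [ 0.09 -0.2   0.02] turn -0.023
[-0.0961389   0.13522289  0.23478313]
t: 13.87
tool_pos: [0.5262, -0.0098, 0.1394]
tool_rot: [-0.641, 0.767, -0.022, 0.017]
contact_force: [-3.2, 0.3, 2.7]
width: 0.0135
t 13.87 tcp [ 0.5262 -0.0098  0.1394] ang -100.2 tilt -0.998 F [-3.2  0.3  2.7] w 0.0135 j [-0.09  0.09  1.6  -0.01  1.4   1.66]
shift cm [ 0.09 -0.2   0.05] turn -0.11
[0.11108134 0.56674979 0.85067004]
```

View pics/q_w.png

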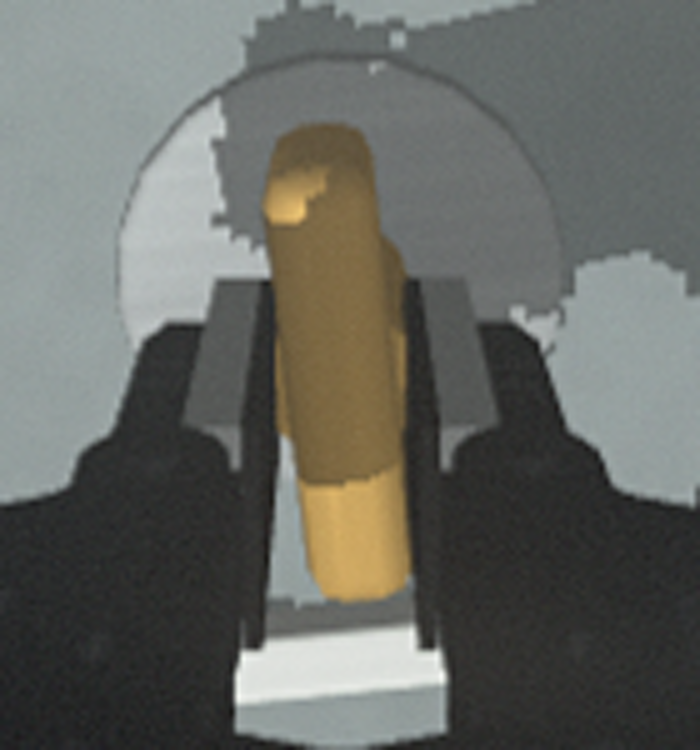

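It is seated: torque jumped to 0.85 N m, and the wing stayed put while the jaws over-turned about 6° (it leans in the pads). I'll hold briefly, then back off counter-clockwise.

```bash
python3 -m crank '[[0,0,0,0,0],[0,0,0,0,0],[0,0,0,0,0],[0,0,0,0,0],[0,0,0,0,-0.06],[0,0,0,0,-0.05],[0,0,0,0,0]]' 70; python3 -c "
from h import *
togo(.528,-.011,.139,-3.9)
d=ctrl.get_image('wrist');crop(d,250,170,390,320,'r_w.png',5)
"
python3 -m crank '[[0,0,0,0,-0.11],[0,0,0,0,-0.11],[0,0,0,0,-0.11],[0,0,0,0,-0.11],[0,0,0,0,-0.11],[0,0,0,0,-0.11],[0,0,0,0,0]]' 70; python3 -c "
from h import *
togo(.528,-.011,.139,-3.9)
print(ctrl.observe()['ft_torque'])
d=ctrl.get_image('wrist');crop(d,250,170,390,320,'s_w.png',5)
"
```

```text
t: 14.5
tool_pos: [0.5261, -0.0097, 0.1394]
tool_rot: [-0.689, 0.725, -0.022, 0.016]
contact_force: [-1.4, 1.1, 1.1]
width: 0.0139
t 14.50 tcp [ 0.5261 -0.0097  0.1394] ang -92.9 tilt -0.998 F [-1.4  1.1  1.1] w 0.0139 j [-0.09  0.09  1.6  -0.01  1.4   1.54]
shift cm [ 0.12 -0.19  0.05] turn -1.554
t: 15.13
tool_pos: [0.526, -0.0097, 0.1394]
tool_rot: [0.889, -0.457, 0.026, -0.009]
contact_force: [-0.5, 0.5, 1.8]
width: 0.0136
t 15.13 tcp [ 0.526  -0.0097  0.1394] ang -54.5 tilt -0.999 F [-0.5  0.5  1.8] w 0.0136 j [-0.09  0.09  1.6  -0.    1.4   0.86]
shift cm [ 0.22 -0.08  0.05] turn -0.883
[0.26356421 0.32537808 0.06867496]
```

View pics/r_w.png

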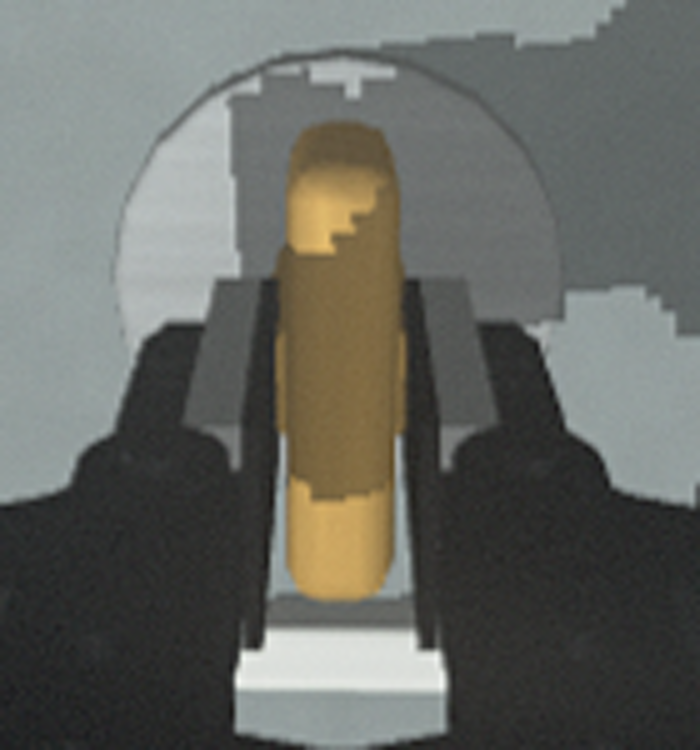

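View pics/s_w.png

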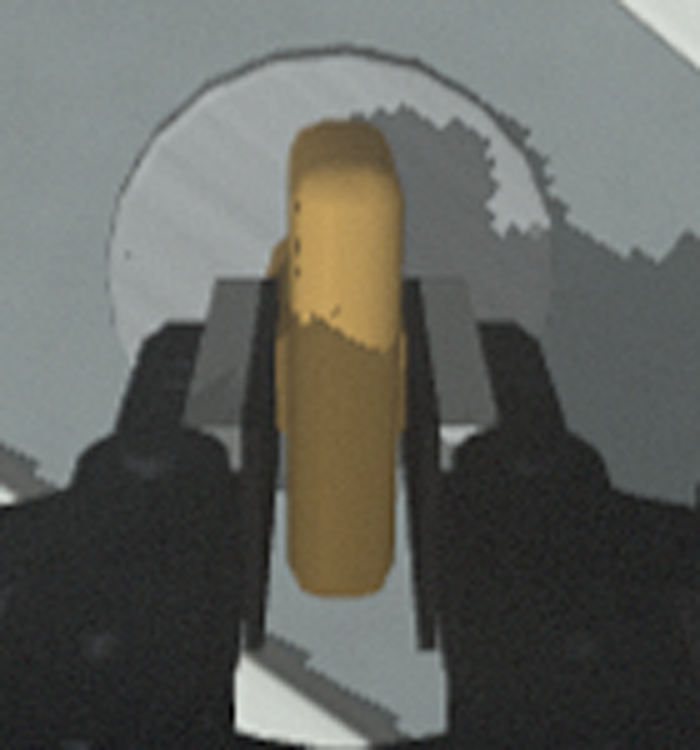

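The wing follows the jaws, parallel to the pads in both crops. I'll finish the quarter turn.

```bash
python3 -m crank '[[0,0,0,0,-0.11],[0,0,0,0,-0.11],[0,0,0,0,-0.11],[0,0,0,0,-0.11],[0,0,0,0,-0.11],[0,0,0,0,-0.11],[0,0,0,0,-0.11],[0,0,0,0,-0.09],[0,0,0,0,0],[0,0,0,0,0]]' 70; python3 -c "
from h import *
togo(.528,-.011,.139,-3.9)
print(ctrl.observe()['ft_torque'])
d=ctrl.get_image('wrist');cv2.imwrite('pics/t_w.png',d['img'][:,:,::-1])
"
```

```text
t: 16.02
tool_pos: [0.5259, -0.0098, 0.1394]
tool_rot: [0.998, -0.054, 0.026, 0.002]
contact_force: [0.4, 0.7, 0.5]
width: 0.0138
t 16.02 tcp [ 0.5259 -0.0098  0.1394] ang -6.2 tilt -0.999 F [0.4 0.7 0.5] w 0.0138 j [-0.09  0.09  1.6  -0.    1.4   0.02]
shift cm [0.22 0.1  0.05] turn -0.04
[0.15940627 0.37399806 0.06501378]
```

View pics/t_w.png

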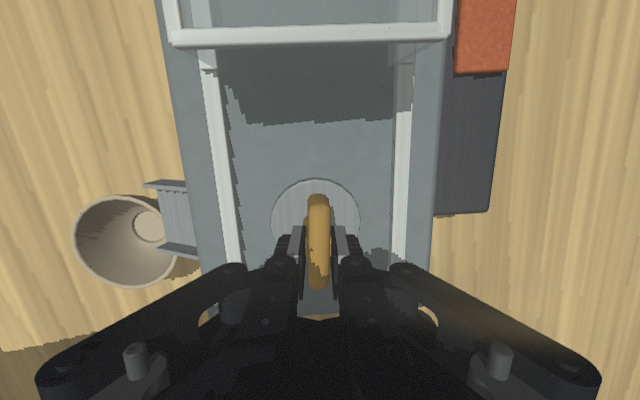

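The wing lies along the track at (318,240), parallel to the rails, and the guard is still open at the top of the view. I'll apply the last −0.04, settle, and check the wing angle and the bystanders.

```bash
python3 -m crank '[[0,0,0,0,-0.04],[0,0,0,0,0],[0,0,0,0,0],[0,0,0,0,0],[0,0,0,0,0],[0,0,0,0,0]]' 70; python3 -c "
from h import *
togo(.528,-.011,.139,-3.9)
d=ctrl.get_image('wrist')
m=cv2.inRange(cv2.cvtColor(d['img'],cv2.COLOR_RGB2HSV),(8,80,60),(28,255,255));m[:,:304]=0;m[:,334:]=0;m[:185]=0;m[290:]=0
a=[]
for v in list(range(198,222,3)):
  u=np.flatnonzero(m[v]); a.append(ray(d,u.mean(),v,.126)[:2])
a=np.array(a);print(a.round(4)[[0,-1]]);w=a[0]-a[-1];an=np.degrees(np.arctan2(w[1],w[0]));print('wing world',an,'back-off deg',(an+3.9)%180)
d=ctrl.get_image('top');crop(d,120,130,280+140,270,'u_t.png',2)
g=cv2.imread('pics/a_top.png')[:,:,::-1];df=np.abs(g.astype(int)-d['img']).max(2)
for n,(u,v) in dict(bowl=(330,260),jar=(365,228),ring=(377,188),mug=(488,254),bottle=(146,195),vase=(492,187),brush=(168,270),tile=(286,176)).items(): print(n,int((df[v-14:v+14,u-14:u+14]>40).sum()))
crop(d,120,140,520,300,'v_t.png',2)
"
```

```text
t: 16.57
tool_pos: [0.5259, -0.0098, 0.1394]
tool_rot: [0.999, -0.042, 0.026, 0.002]
contact_force: [-0.5, 0.3, 1.5]
width: 0.0137
t 16.57 tcp [ 0.5259 -0.0098  0.1394] ang -4.9 tilt -0.999 F [-0.5  0.3  1.5] w 0.0137 j [-0.09  0.09  1.6  -0.    1.4  -0.  ]
shift cm [0.22 0.1  0.05] turn -0.017
[[0.529  0.0177]
 [0.5278 0.0066]]
wing world 83.93126318379065 back-off deg 87.83126318379065
bowl 320
jar 248
ring 156
mug 0
bottle 0
vase 0
brush 0
tile 26
```

View pics/v_t.png

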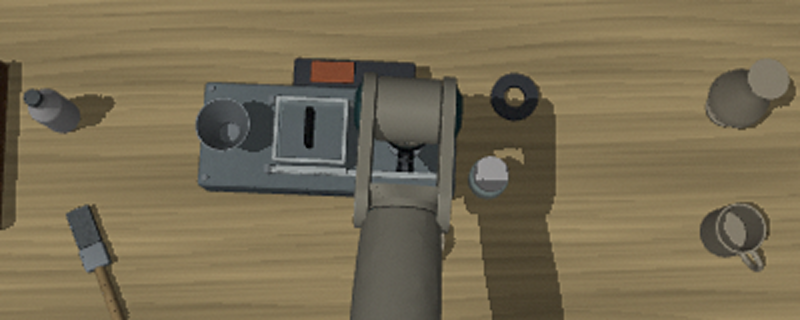

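The wing angle measures about 88° back from the seat, with the tool at 89°. The bystanders stand where they were: the image differences at the bowl, jar and ring look like arm shadow or occlusion. The guard tab is at about (274,203). One last guard check, then hand in.

```bash
python3 -c "
from h import *
d=ctrl.get_image('top');g=cv2.cvtColor(d['img'],cv2.COLOR_RGB2GRAY)[188:218,266:284];q=np.argwhere(g<40)
v,u=q.mean(0)+[188,266];t=ray(d,u,v,.182)[:2];r=np.array([[np.cos(YAW),np.sin(YAW)],[-np.sin(YAW),np.cos(YAW)]])@(t-O);print('guard',r[1]+.07,r[0])
togo(.528,-.011,.139,-3.9);print(ctrl.observe()['qvel'].round(4))
print(ctrl.hand_in())"
```

```text
guard 0.14872565219665795 -0.0032191794862117757
t 16.72 tcp [ 0.5259 -0.0098  0.1394] ang -4.8 tilt -0.999 F [-0.2 -0.4  1.2] w 0.0139 j [-0.09  0.09  1.6  -0.    1.4  -0.  ]
shift cm [0.22 0.1  0.05] turn -0.016
[-0.0013  0.0002 -0.0004 -0.0008  0.0002 -0.0034]
the job is handed in; nothing more can be done
None
```

I slid the guard open, turned the thumbscrew clockwise until it seated, backed it off a quarter turn, and handed the job in at 16.7 s, still gripping it. `hand_in()` gives no verdict, so the results below are my own last checks.

- **Guard:** it measures 149 mm open in the top view.
- **Seating:** the torque jumped to 0.85 N m and the wing stayed still while the jaws turned about 6° further, so it was on its stop.
- **Back-off:** the wing measures about 88° back in the wrist image and about 89° by the tool angle. The arm joints were at rest.
- **Bystanders:** the mug, bottle, vase and brush showed no change in the top view. The bowl, jar and ring areas, and slightly the tile's, did differ from the start. The jar and ring look unmoved in the picture, and I put the rest down to the arm and its shadow. The bowl was mostly hidden by the arm, so its position is not fully confirmed.

**What disagreed:**
- **Grip width:** the fingers stopped at about 14 mm under 70 N, not at the wing's 12 mm. In the pictures the pads seem to bear on bulges at the middle of the wing rather than flat on its faces. The grip did turn the screw both ways, but I had no direct reading of the grip force.
- **Tool tilt:** the tool was about 3° off vertical after a fast descent, and I left it that way.
- **Grip height:** the grip was higher on the wing than planned.

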